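# Close up the herb jars with drying canisters and lids

### The job

Close up the three herb jars for storage where they stand: the larger of the two loose drying canisters goes on the herb in the largest jar and the smaller one in the middle-sized jar (the smallest jar already has its own), and then every jar gets its own lid, fully seated. Do not shift the jars or disturb the steel bowl.

Things in the scene. Friction and masses are not known exactly. Their poses are not given: they have to be found in the camera images.
- jar_l: largest of three open white porcelain jars, blue bands near the foot, upright, loose on the counter: 116 mm outside diameter, 80 mm high, mouth 104 mm inside, herb bed 28 mm above its underside. No drying canister in it yet. Origin: centre of its underside; z up.
- jar_m: middle-sized of three open white porcelain jars, blue bands near the foot, upright, loose on the counter: 98 mm outside diameter, 72 mm high, mouth 86 mm inside, herb bed 30 mm above its underside. No drying canister in it yet. Origin: centre of its underside; z up.
- jar_s: smallest of three open white porcelain jars, blue bands near the foot, upright, loose on the counter: 80 mm outside diameter, 64 mm high, mouth 68 mm inside, herb bed 26 mm above its underside. Its own drying canister (20 mm wide) is already fixed in the herb, top 40 mm above the jar's underside. Origin: centre of its underside; z up.
- lid_l: largest of three white porcelain lids, for the largest jar, lying knob up: flange 120 mm wide, below it a plug 96 mm wide, 8 mm deep, central round knob 24 mm wide. Above its underside: flange top 15 mm (dome to 18), knob neck (18 wide) to 23, knob head 23 to 39 mm. Origin: centre of its underside (plug's foot); z up. Seated, its origin is 72 mm above the jar's origin.
- lid_m: middle-sized of three white porcelain lids, for the middle-sized jar, lying knob up: flange 102 mm wide, below it a plug 78 mm wide, 8 mm deep, central round knob 24 mm wide. Above its underside: flange top 15 mm (dome to 18), knob neck (18 wide) to 23, knob head 23 to 39 mm. Origin: centre of its underside (plug's foot); z up. Seated, its origin is 64 mm above the jar's origin.
- lid_s: smallest of three white porcelain lids, for the smallest jar, lying knob up: flange 84 mm wide, below it a plug 60 mm wide, 8 mm deep, central round knob 24 mm wide. Above its underside: flange top 15 mm (dome to 18), knob neck (18 wide) to 23, knob head 23 to 39 mm. Origin: centre of its underside (plug's foot); z up. Seated, its origin is 56 mm above the jar's origin.
- can_l: larger of the two loose drying canisters (desiccant), a plain white plastic drum standing upright on the counter, 34 mm in diameter, 36 mm high, small dark breathing holes in its top. Origin: centre of its underside; z up along its axis.
- can_s: smaller of the two loose drying canisters, a white plastic drum of the same make standing upright, 24 mm in diameter, 28 mm high. Origin: centre of its underside; z up along its axis.
- bowl: bystander: stainless steel bowl of herb slices, 170 mm wide, 55 mm high. Not to be disturbed. Origin: centre of its underside.
There are look-alikes about, which are no part of the job. Leave any orange look-alike of the jar_l alone. Leave any turquoise look-alike of the lid_l alone.

How it is judged:
By the outcome, as a careful person would: the job done as asked, in the order asked, and still so for the second after the job is handed in, with the robot touching nothing.
It also fails if it takes over 125 s, if anything falls off the work surface, if the arm or the gripper's body presses on something with over 40 N, if the wrist force passes 120 N, or if a joint passes its speed limit or range.

### The arm

A 6-joint arm with a two-finger parallel gripper is mounted at the origin on the work surface. World frame = base frame: x ahead of the robot, y to its left, z up, the work surface at z = 0. Lengths are in mm, angles in rad, forces in N, time in s.
With the tool pointing down it reaches from about 275 to 750 mm from the base axis. Payload 10.2 kg.
Tool frame: the origin (TCP) lies on the centre line of the jaws, within the pads' length; the fingertips stand 19 mm ahead of it and the grasp point (between the pads) is the TCP; z points along the fingers, y is the line along which they close (so a half turn about z gives the same grasp; the last joint's range is limited). The gripper opens to 85 mm and grips with 20 to 120 N. Pads are 22 mm wide; open, the fingers measure 114 mm over their backs; the gripper's body (76 mm by 85 mm) begins 54 mm behind the grasp point. The pads swing forward as they close: fully open they stand 13 mm farther back than shut.
Start: joints at [-1.54, 0.313, 1.498, -0, 1.331, -0.223], TCP at [131.806, -508.191, 211.394] pointing down, gripper open.
Joint ranges: [-2.94, 2.94], [-0.97, 2.17], [0.19, 2.56], [-1.23, 4.37], [0.02, 3.11], [-2.88, 2.88]. Speed limits (rad/s): [2.39, 2.39, 3.01, 3.14, 3.14, 3.14].

### API

Orientations are given as a unit quaternion [w, x, y, z].
In Python, from rig import sense, capture, finish_job, regions_of, mark_of gives the robot as it stands.
- The arm moves only by the tool jog_arm, never from a script. Its argument "series" is text: rows parted by semicolons, each of 7 numbers parted by spaces: the shift along the tool's x, y, z in units of 0.4 m (1.0 is 0.4 m), then the turn, a rotation vector about the tool's x, y, z in units of pi/2 rad (1.0 is pi/2 rad), then the opening, from -1 (shut) to 1 (fully open). A call has 1 to 20 rows; each row is the pose to reach, as a shift and turn from the pose commanded when the call began, along the tool's axes at that moment; what a row does not reach only later rows make up. A row lasts 1/8 s, in which the tool goes at most 62.5 mm and 10.7 degrees, less where a joint would pass 70% of its speed; a pose out of reach is approached as far as the arm can. A call with a number of a shift or a turn outside -1 to 1 is refused whole. A call with a gripper value outside its range is refused whole. The fingers move at their own pace and stop on an object; "grip_force" is the grip in N (left out, the last holds). Time passes only in rows, so rows that repeat a pose let the fingers close. It gives the time, the measured TCP pose, the force, the opening and the grip force at its end, in the units of the state.
- sense(): the state, without advancing time (a new reading comes with each control period).
- capture(name): name is "scene" or "top"; returns a dict with "img" (384x512x3 uint8, red, green, blue), "intrinsics" (3x3 intrinsics, pixels), "R" (3x3) and "t" (3): a world point X has camera coordinates R X + t. Camera axes: x right, y down, z forward; pixel columns grow to the right and rows downward; lengths in mm; the calibration is good to about 2 mm. A picture is of the moment at which its call begins. There is no depth.
- finish_job(): hands the job in; it is judged then, once.
Trained networks look in a picture, given as the dict that the camera call returned (one of the last four; its "shot" number tells which), for a name from the list of things; names that differ only in an ending like _2 or _b are one class to them, and where a whole thing is asked for, a point or a joint stands for the part that bears it (a point fixed in the world has none). Each returns a list of dicts, best first, with "confidence" (0 to 1); they miss things now and then, are a little off and sometimes report something else, mostly with a low value. They report only what shows in the picture. A call takes as long as a camera call. They do not tell look-alikes from the thing itself.
- regions_of(label, picture): "region" (384x512 bool, what is visible of it) and "point" ([row, column] in pixels, amid what is visible of it).
- mark_of(label, picture): "point" ([row, column] in pixels: a listed point, or the origin of a listed thing).
The state is a dict: "time_s": time; "joints": joint angles; "dq": joint speeds; "tau": joint torques, N m; "eef_pos": TCP position; "ee_rot": TCP orientation; "force": force on the tool from outside, world axes, zero at the start; "wrist_torque": the same for the moment, N m; "grip_width": opening from 0.0 (shut) to 1.0 (fully open); "grip_force": force on a finger pad.
Only numpy, scipy, OpenCV 4.12 (cv2) and the standard library are available. Lean on these libraries where they do the work, as an engineer would, in place of code of your own. Each camera call takes 0.05 s, during which the arm holds its last target. There are 200 camera calls.

## Working session

There is one attempt and no reset: what is moved stays moved. The work goes in short steps, Python scripts to look and compute and a tool call to move; the robot and the scene stay as the last step left them, time stands still between calls to the robot, and variables do not carry over. Pictures are saved under pics/ and viewed, at most 14 in all, crops included, and the job is handed in when it is done.

Besides the shell and the picture viewer there is one more tool, called after "Emit:" by a JSON object that holds its "api" and its "payload", one argument or row to a line. jog_arm: Moves the arm, as the interface text tells. Shifts and turns lie within -1 to 1; 1 stands for 0.4 m of shift or pi/2 rad of turn. Its arguments: {"type":"object","properties":{"series":{"type":"string"},"grip_force":{"type":"number"}},"required":["series"]}

```bash
mkdir -p pics; cat > h.py <<'E'
import numpy as np, cv2
from rig import sense, capture, finish_job, regions_of, mark_of
def save(p,name,crop=None,scale=1):
    im=p["img"][:,:,::-1]
    if crop: r0,r1,c0,c1=crop; im=im[r0:r1,c0:c1]
    cv2.imwrite("pics/"+name,cv2.resize(im,None,fx=scale,fy=scale,interpolation=cv2.INTER_CUBIC))
def ray(p,rc):
    K,R,t=map(np.array,(p["intrinsics"],p["R"],p["t"]))
    d=R.T@np.linalg.solve(K,[rc[1],rc[0],1.0]); return -R.T@t,d/np.linalg.norm(d)
def at_z(p,rc,z):
    o,d=ray(p,rc); return o+d*(z-o[2])/d[2]
def tri(obs):
    A=np.zeros((3,3));b=np.zeros(3)
    for p,rc in obs:
        o,d=ray(p,rc);M=np.eye(3)-np.outer(d,d);A+=M;b+=M@o
    return np.linalg.solve(A,b)
def proj(p,X):
    c=np.array(p["R"])@np.array(X,float)+np.array(p["t"]);u=np.array(p["intrinsics"])@c;return u[1]/u[2],u[0]/u[2]
E
python3 - <<'E'
from h import *
a=capture("scene");b=capture("top")
save(a,"s0.png",scale=1.5);save(b,"t0.png",scale=1.5)
s=sense();print(s["time_s"],s["eef_pos"],s["ee_rot"],s["force"],s["grip_width"])
for p in(a,b):print(ray(p,(192,256)))
for n in "jar_l jar_m jar_s lid_l lid_m lid_s can_l can_s bowl".split():
    for nm,p in(("S",a),("T",b)):
        print(n,nm,[(np.round(m["point"]).tolist(),round(m["confidence"],2)) for m in mark_of(n,p)[:4]],[(np.round(m["point"]).tolist(),round(m["confidence"],2)) for m in regions_of(n,p)[:4]])
E
```

```text
0.1 [ 131.80276775 -507.93523585  210.8955994 ] [-5.75689959e-04  9.91956490e-01  1.26577991e-01  5.11623839e-05] [ 0.59557815 -0.22403451 -0.08868732] 1.0014185486256195
(array([1092.95379812,  307.16340275,  814.65863781]), array([-0.56527685, -0.32621689, -0.75765732]))
(array([ 379.80475055,  -26.28248141, 1083.2192911 ]), array([ 0.15089431,  0.00901315, -0.98850881]))
jar_l S [([201.0, 187.0], 0.95), ([226.0, 244.0], 0.79), ([268.0, 309.0], 0.66)] [([216.0, 241.0], 0.77), ([272.0, 178.0], 0.7), ([191.0, 186.0], 0.63), ([264.0, 310.0], 0.55)]
jar_l T [([162.0, 192.0], 0.8), ([173.0, 258.0], 0.76), ([177.0, 308.0], 0.62), ([112.0, 268.0], 0.6)] [([108.0, 270.0], 0.95), ([161.0, 190.0], 0.75), ([168.0, 260.0], 0.64), ([172.0, 310.0], 0.57)]
jar_m S [([201.0, 187.0], 0.95), ([226.0, 244.0], 0.79), ([268.0, 309.0], 0.66)] [([216.0, 241.0], 0.77), ([272.0, 178.0], 0.7), ([191.0, 186.0], 0.63), ([264.0, 310.0], 0.55)]
jar_m T [([162.0, 192.0], 0.8), ([173.0, 258.0], 0.76), ([177.0, 308.0], 0.62), ([112.0, 268.0], 0.6)] [([108.0, 270.0], 0.95), ([161.0, 190.0], 0.75), ([168.0, 260.0], 
[... 1304 characters left out ...]
226.0, 191.0], 0.9), ([226.0, 306.0], 0.87), ([285.0, 170.0], 0.83), ([232.0, 248.0], 0.63)] [([224.0, 309.0], 0.72), ([228.0, 191.0], 0.61), ([228.0, 252.0], 0.61)]
can_l S [([174.0, 162.0], 0.54), ([278.0, 380.0], 0.5)] [([278.0, 381.0], 0.87), ([171.0, 160.0], 0.41)]
can_l T [([185.0, 147.0], 0.65), ([189.0, 354.0], 0.39)] [([184.0, 146.0], 0.48)]
can_s S [([174.0, 162.0], 0.54), ([278.0, 380.0], 0.5)] [([278.0, 381.0], 0.87), ([171.0, 160.0], 0.41)]
can_s T [([185.0, 147.0], 0.65), ([189.0, 354.0], 0.39)] [([184.0, 146.0], 0.48)]
bowl S [([122.0, 200.0], 0.92), ([211.0, 340.0], 0.29)] [([115.0, 199.0], 0.84)]
bowl T [([269.0, 372.0], 0.7)] [([273.0, 374.0], 0.89), ([230.0, 249.0], 0.31)]
```

View pics/s0.png

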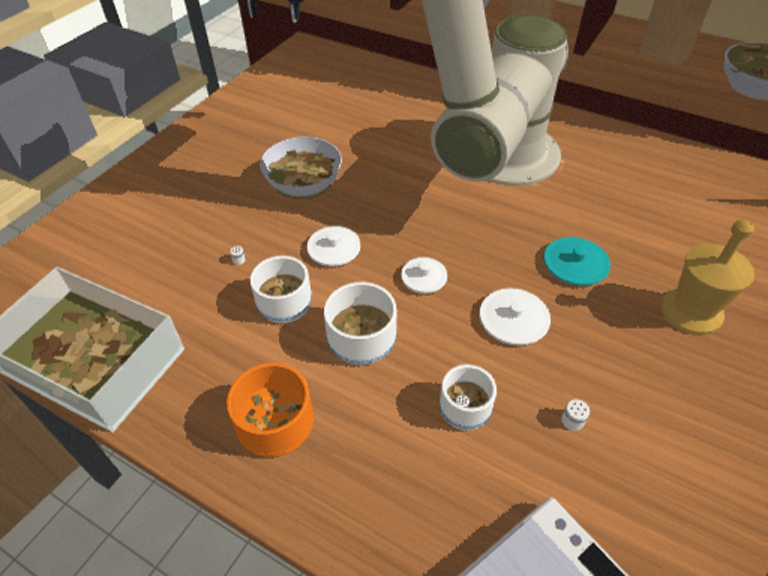

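View pics/t0.png

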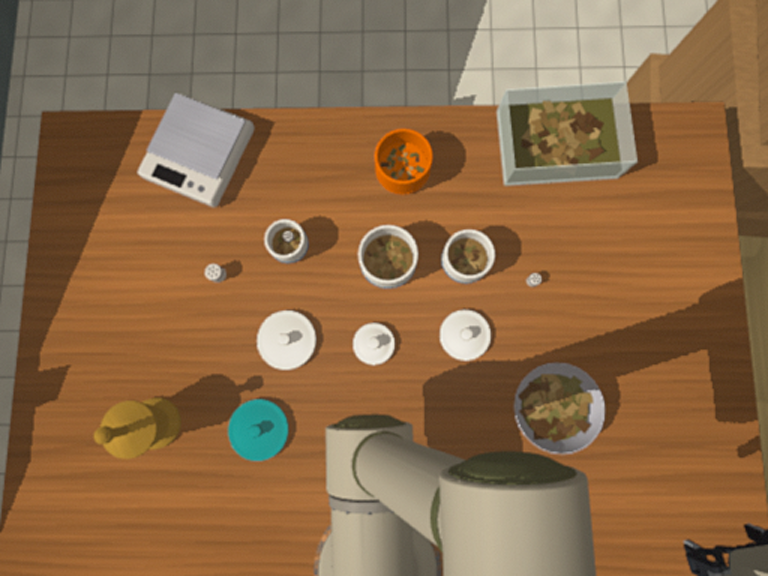

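The scene shows all the parts. In the top picture (1.5x pixels, x,y):
- Jars: jar_l (388,256), jar_m (468,256), jar_s (286,241, with its own canister).
- Lids: lid_l (286,340), lid_m (465,334), lid_s (374,343).
- Canisters: can_l (214,272) and can_s (535,280).
- Bowl: (560,408).
- Look-alikes to leave: the orange jar (403,160) and the turquoise lid (258,430).

Next I measure positions by matching silhouettes in the two views.

```bash
cat > fit.py <<'E'
from h import *
from scipy.optimize import least_squares
# circles (radius,height) making the silhouette hull
jar=lambda D,H:[(D/2,12),(D/2,H)]      # white part sits above the blue foot bands
lid=lambda D:[(D/2,9),(D/2,14.5)]
SP=dict(jar_l=[(58,80)],jar_m=[(49,72)],jar_s=[(40,64)],lid_l=lid(120),lid_m=lid(102),lid_s=lid(84),can_l=[(17,0),(17,36)],can_s=[(12,0),(12,28)])
th=np.linspace(0,2*np.pi,90)
def hull(p,name,X):
    pts=[proj(p,(X[0]+r*np.cos(a),X[1]+r*np.sin(a),X[2]+h))[::-1] for r,h in SP[name] for a in th]
    return cv2.convexHull(np.array(pts,np.float32))
def cen(h):
    m=cv2.moments(h);return np.array([m["m01"]/m["m00"],m["m10"]/m["m00"],np.sqrt(m["m00"])])
def whites(p,sat=60,val=120):
    hsv=cv2.cvtColor(p["img"],cv2.COLOR_RGB2HSV)
    m=((hsv[:,:,1]<sat)&(hsv[:,:,2]>val)).astype(np.uint8)
    cs,_=cv2.findContours(m,cv2.RETR_EXTERNAL,cv2.CHAIN_APPROX_NONE)
    return [cv2.convexHull(c) for c in cs if cv2.contourArea(c)>25]
def near(p,rc,**k):
    L=whites(p,**k); return min(L,key=lambda h:np.hypot(*(cen(h)[:2]-rc)))
E
python3 - <<'E'
from fit import *
a=capture("scene");b=capture("top")
G=dict(jar_l=((214,241),(170,258)),jar_m=((192,187),(170,312)),jar_s=((264,312),(160,190)),lid_l=((210,343),(226,191)),lid_m=((163,222),(223,310)),lid_s=((183,283),(229,249)),can_l=((276,384),(181,142)),can_s=((170,158),(186,356)))
for n,g in G.items():
    ob=[near(p,rc) for p,rc in zip((a,b),g)]
    out=[]
    if n[0]=='j':
        # jar: use the marks of top rim: fit in top view mask + scene; keep rim only -> triangulate networks' origin too
        SP[n]=[(SP[n][0][0],0),SP[n][0]]
        # full silhouette: white + bluish, anything unlike the wood
        ob=[]
        for p,rc in zip((a,b),g):
            rg=[r for r in regions_of(n,p) if np.hypot(*(np.array(r["point"])-rc))<15]
            if not rg: continue
            m=rg[0]["region"].astype(np.uint8)
            cs,_=cv2.findContours(m,cv2.RETR_EXTERNAL,cv2.CHAIN_APPROX_NONE)
            ob.append(cv2.convexHull(max(cs,key=cv2.contourArea)))
    obc=[cen(o) for o in ob]
    x0=at_z(b,g[1],0)
    f=lambda X:np.concatenate([(cen(hull(p,n,X))-o)[:2] for p,o in zip((a,b),obc)])
    s=least_squares(f,x0)
    f0=lambda X:f([X[0],X[1],0]); s0=least_squares(f0,x0[:2])
    print(n,"xyz",s.x.round(1),"res",s.fun.round(1),"| z=0:",s0.x.round(1),s0.fun.round(1),"size",[(cen(hull(p,n,[*s0.x,0]))[2]/o[2]).round(3) for p,o in zip((a,b),obc)])
print(tri([(a,(122,200)),(b,(269,372))]))
E
```

```text
jar_l xyz [600.7 -22.8  -0. ] res [ 0.6  0.1  0.6 -0.8] | z=0: [600.8 -23.2] [ 0.6 -0.   0.6 -0.6] size [np.float64(1.04), np.float64(1.019)]
jar_m xyz [ 6.032e+02 -1.829e+02  1.000e-01] res [ 0.8 -0.9  0.4 -0.5] | z=0: [ 601.9 -183. ] [ 0.5 -0.6  0.9 -0.5] size [np.float64(1.046), np.float64(1.036)]
jar_s xyz [636.8 183.9   0. ] res [ 0.4 -0.5  0.8 -0.6] | z=0: [636.6 183.7] [ 0.3 -0.6  0.8 -0.5] size [np.float64(1.06), np.float64(1.049)]
lid_l xyz [438.4 184.6   0. ] res [-0.2 -0.3  0.1 -0.6] | z=0: [438.6 184.4] [-0.2 -0.4  0.  -0.5] size [np.float64(1.022), np.float64(1.014)]
lid_m xyz [ 447.4 -177.1    0. ] res [ 0.1 -0.2  0.3 -0.6] | z=0: [ 447.4 -177.6] [-0.  -0.4  0.3 -0.4] size [np.float64(1.019), np.float64(1.014)]
lid_s xyz [430.4   5.3   0. ] res [-0.5 -0.8  0.   0.1] | z=0: [430.4   5.3] [-0.5 -0.8  0.   0.1] size [np.float64(1.031), np.float64(1.018)]
can_l xyz [576. 335.   0.] res [0.2 0.2 0.2 0.3] | z=0: [576.1 334.9] [0.2 0.1 0.2 0.3] size [np.float64(1.077), np.float64(1.251)]
can_s xyz [ 558.8 -320.     0. ] res [ 0.  -0.5  0.4 -0.4] | z=0: [ 558.9 -319.6] [ 0.1 -0.4  0.4 -0.5] size [np.float64(1.162), np.float64(1.152)]
[ 307.96634304 -359.7531833    -9.12832094]
```

```bash
python3 - <<'E'
from h import *
b=capture("top");a=capture("scene")
A=cv2.resize(a["img"][140:300,140:400],None,fx=3,fy=3,interpolation=cv2.INTER_CUBIC)
cv2.imwrite("pics/crop1.png",A[:,:,::-1])
E
```

```text
(no output)
```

View pics/crop1.png

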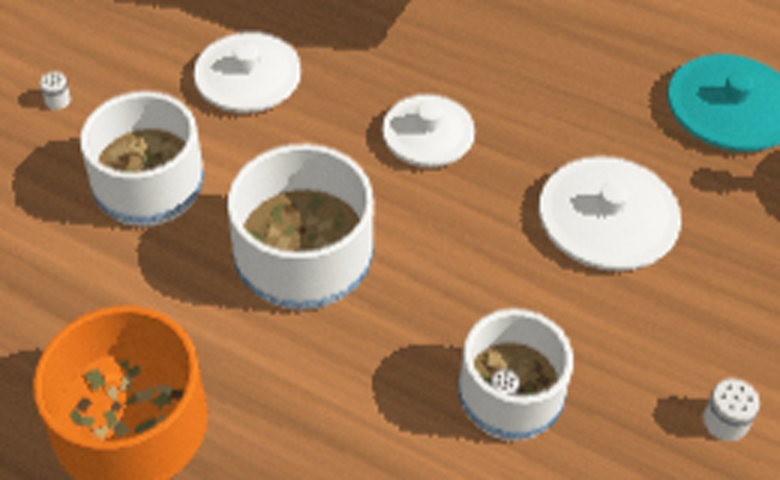

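```bash
cat > meas.py <<'E'
from fit import *
G=dict(lid_l=((210,343),(226,191)),lid_m=((163,222),(223,310)),lid_s=((183,283),(229,249)),can_l=((276,384),(181,142)),can_s=((170,158),(186,356)))
def mask(p,h,w):  # GrabCut-free: anything far from the local wood hue, in a window round the thing
    pass
def solve(a,b,n,g,**k):
    ob=[cen(near(p,rc,**k)) for p,rc in zip((a,b),g)]
    x0=at_z(b,g[1],10); x0[2]=10
    f=lambda X:np.concatenate([(cen(hull(p,n,X))-o)[:2] for p,o in zip((a,b),ob)])
    s=least_squares(f,x0,diff_step=1e-2)
    return s.x,s.fun,[cen(hull(p,n,s.x))[2]/o[2] for p,o in zip((a,b),ob)],[o.round(1) for o in ob]
E
python3 - <<'E'
from meas import *
a=capture("scene");b=capture("top")
for n,g in G.items():
    for kw in (dict(),dict(sat=90,val=90)):
        x,f,s,o=solve(a,b,n,g,**kw);print(n,x.round(1),f.round(1),np.round(s,2),o)
for n,h in (("lid_l",0),("can_l",0)):
    pass
print("jars by marks")
for n,g in dict(jar_l=((226,244),(173,258)),jar_m=((201,187),(177,308)),jar_s=((268,309),(162,192))).items():
    ms=[min(mark_of(n,p),key=lambda m:np.hypot(*(np.array(m["point"])-q)))["point"] for p,q in zip((a,b),g)]
    print(n,tri([(a,ms[0]),(b,ms[1])]).round(1),[at_z(p,m,0).round(1)[:2] for p,m in zip((a,b),ms)])
E
```

```text
lid_l [438.2 184.4  -1.1] [ 0.  -0.4  0.2 -0.4] [1.02 1.01] [array([210.7, 342.8,  37. ]), array([226.3, 190.6,  34.5])]
lid_l [438.2 184.2  -1.3] [ 0.  -0.3  0.1 -0.3] [1. 1.] [array([210.8, 342.6,  37.5]), array([226.4, 190.6,  35.2])]
lid_m [ 4.476e+02 -1.776e+02  3.000e-01] [-0.  -0.4  0.2 -0.4] [1.02 1.02] [array([163.6, 222. ,  27.1]), array([223. , 309.8,  29.6])]
lid_m [ 4.476e+02 -1.779e+02  2.000e-01] [-0.1 -0.4  0.2 -0.4] [1.   0.99] [array([163.6, 221.9,  27.5]), array([223. , 309.9,  30.3])]
lid_s [430.3   6.6  -0.9] [-0.  -0.3  0.2 -0.3] [1.03 1.02] [array([183.2, 282.3,  23.7]), array([228.8, 248.8,  24.1])]
lid_s [ 4.302e+02  6.500e+00 -4.000e-01] [-0.  -0.3  0.2 -0.3] [1.01 0.99] [array([183. , 282.3,  24.2]), array([228.8, 248.8,  24.9])]
can_l [576.6 334.8   1.5] [-0.   0.2 -0.1  0.2] [1.08 1.25] [array([276.2, 383.4,  16.3]), array([181.4, 142.2,   9.5])]
can_l [ 5.759e+02  3.338e+02 -2.000e-01] [ 0.  -0.2  0.1 -0.2] [1.04 1.06] [array([276.1, 383.2,  16.8]), array([181.6, 143.1,  11.1])]
can_s [ 559.  -319.5    1. ] [-0.1 -0.5  0.3 -0.5] [1.16 1.15] [array([169.6, 158. ,   8.8]), array([186.1, 355.7,   7.3])]
can_s [ 5.592e+02 -3.196e+02  3.000e-01] [-0.1 -0.6  0.3 -0.5] [1.06 1.08] [array([169.8, 158. ,   9.6]), array([186. , 355.7,   7.8])]
jars by marks
jar_l [598.2 -17.9   6.9] [array([593.9, -20.5]), array([599.7, -18.1])]
jar_m [ 5.948e+02 -1.835e+02 -4.000e-01] [array([ 594.2, -180.7]), array([ 596.1, -185.8])]
jar_s [644.1  95.5 148.1] [array([593.9, -20.5]), array([640.4, 181.1])]
```

Emit:
{"api": "jog_arm", "payload": {
  "series": "0 0 0 0 0 0.1616 -0.1; 0 0 0 0 0 0.1616 -0.1; 0 0 0 0 0 0.1616 -0.1"
}}

```text
time_s: 3.18
eef_pos: [131.8, -508.2, 211.4]
ee_rot: [0.0, 1.0, 0.0, -0.0]
force: [0.9, -0.5, 0.1]
grip_width: 0.452
grip_force: 0.0
```

Emit:
{"api": "jog_arm", "payload": {
  "series": "1 -0.4715 0.1 0 0 0 0.2;1 -0.4715 0.1 0 0 0 0.2;1 -0.4715 0.1 0 0 0 0.2;1 -0.4715 0.1 0 0 0 0.2;1 -0.4715 0.1 0 0 0 0.2;1 -0.4715 0.1 0 0 0 0.2;1 -0.4715 0.1 0 0 0 0.2;1 -0.4715 0.2 0 0 0 0.2;1 -0.4715 0.2 0 0 0 0.2;1 -0.4715 0.2 0 0 0 0.2;1 -0.4715 0.2 0 0 0 0.2",
  "grip_force": 30
}}

```text
time_s: 4.55
eef_pos: [531.8, -320.7, 133.3]
ee_rot: [0.001, 1.0, -0.0, 0.001]
force: [-0.4, 0.4, 0.9]
grip_width: 0.6
grip_force: 0.0
```

Emit:
{"api": "jog_arm", "payload": {
  "series": "0.0683 0 0.1 0 0 0 0.2;0.0683 0 0.2 0 0 0 0.2;0.0683 0 0.25 0 0 0 0.2;0.0683 0 0.271 0 0 0 0.2;0.0683 0 0.271 0 0 0 0.2;0.0683 0 0.271 0 0 0 0.2"
}}

```text
time_s: 5.3
eef_pos: [559.6, -320.2, 24.5]
ee_rot: [0.001, 1.0, -0.0, 0.001]
force: [1.1, -0.1, -0.1]
grip_width: 0.6
grip_force: 0.0
```

```bash
python3 - <<'E'
from h import *
a=capture("scene");b=capture("top")
A=cv2.resize(a["img"][130:210,110:210],None,fx=4,fy=4,interpolation=cv2.INTER_CUBIC)
B=cv2.resize(b["img"][140:220,306:406],None,fx=4,fy=4,interpolation=cv2.INTER_CUBIC)
cv2.imwrite("pics/g1.png",np.hstack([A,B])[:,:,::-1]);print(sense()["eef_pos"],sense()["force"])
E
```

```text
[ 559.50169082 -319.98555571   24.09879449] [0.23111405 0.72575601 0.38730199]
```

View pics/g1.png

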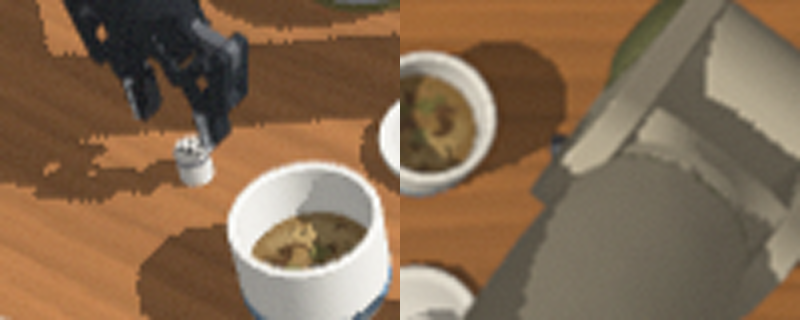

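```bash
python3 - <<'E'
from h import *
a=capture("scene");s=sense();p=np.array(s["eef_pos"]);print(p,s["ee_rot"],s["grip_width"])
A=cv2.resize(a["img"][110:210,90:210],None,fx=5,fy=5,interpolation=cv2.INTER_CUBIC).copy()
def dot(X,c):
    r,q=proj(a,X);cv2.circle(A,(int((q-90)*5),int((r-110)*5)),4,c,-1)
dot(p,(255,0,0))
for sg in(-1,1):
    for dx in(-11,11):
        dot(p+[dx,sg*25.5,-19],(0,255,0));dot(p+[dx,sg*25.5,0],(0,0,255));dot(p+[dx,sg*40,54],(255,0,255))
dot([559.1,-319.6,28],(255,255,0));dot([559.1,-319.6,0],(255,255,0))
cv2.imwrite("pics/g2.png",A[:,:,::-1])
E
```

```text
[ 559.42323986 -319.89821155   23.88488526] [4.70008334e-04 9.99999756e-01 5.79701987e-06 5.15884323e-04] 0.602923131947411
```

View pics/g2.png

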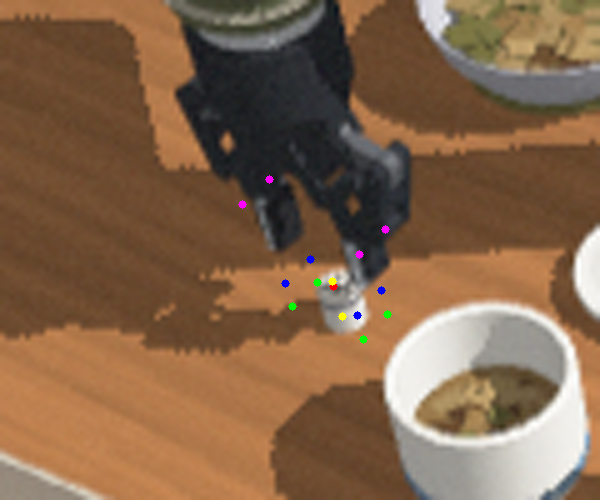

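Emit:
{"api": "jog_arm", "payload": {
  "series": "0 0 0 0 0 0 -0.3;0 0 0 0 0 0 -0.6;0 0 0 0 0 0 -0.6;0 0 0 0 0 0 -0.6;0 0 0 0 0 0 -0.6",
  "grip_force": 20
}}

```text
time_s: 6.08
eef_pos: [559.1, -319.6, 23.0]
ee_rot: [-0.0, 1.0, -0.0, -0.0]
force: [0.0, 0.2, -0.8]
grip_width: 0.199
grip_force: 0.0
```

```bash
python3 - <<'E'
from h import *
a=capture("scene");save(a,"g3.png",(110,210,90,210),5)
E
```

```text
(no output)
```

View pics/g3.png

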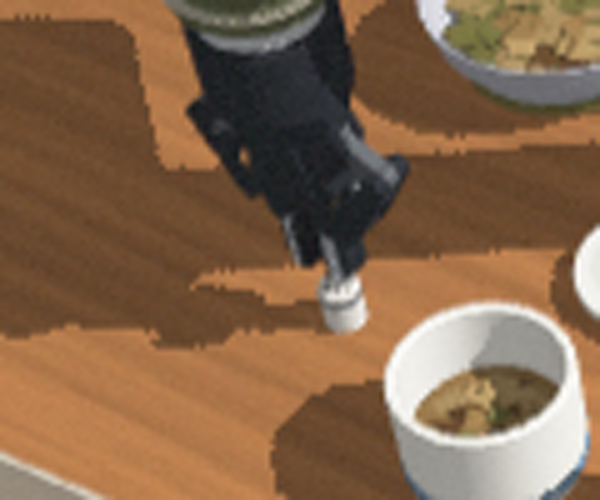

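The gripper closed to 17 mm with no force. It passed above the can, so the real fingertips are about 25–30 mm higher than the stated geometry. I'll reopen and probe downward carefully.

Emit:
{"api": "jog_arm", "payload": {
  "series": "0 0 0 0 0 0 0.2;0 0 0 0 0 0 0.2;0 0 0 0 0 0 0.2;0 0 0 0 0 0 0.2;0 0 0.01 0 0 0 0.2;0 0 0.02 0 0 0 0.2;0 0 0.03 0 0 0 0.2;0 0 0.03 0 0 0 0.2;0 0 0.03 0 0 0 0.2"
}}

```text
time_s: 7.25
eef_pos: [559.2, -319.6, 11.1]
ee_rot: [0.0, 1.0, 0.0, 0.0]
force: [-0.4, 0.2, -0.7]
grip_width: 0.601
grip_force: 0.0
```

```bash
python3 - <<'E'
from h import *
a=capture("scene");save(a,"g4.png",(110,210,90,210),5);print(sense()["eef_pos"],sense()["force"],sense()["joints"])
E
```

```text
[ 559.21894948 -319.65727993   11.1404296 ] [-0.77554598  0.13260531  0.05379916] [-7.00842291e-01  7.72715457e-01  1.31153833e+00  2.10101352e-05
  1.05708208e+00  8.69940250e-01]
```

View pics/g4.png

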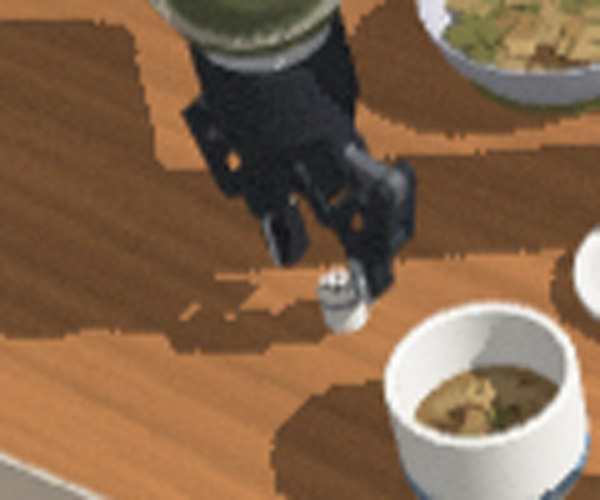

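Emit:
{"api": "jog_arm", "payload": {
  "series": "0 0 0.01 0 0 0 0.2;0 0 0.02 0 0 0 0.2;0 0 0.025 0 0 0 0.2;0 0 0.025 0 0 0 0.2;0 0 0.025 0 0 0 -0.3;0 0 0.025 0 0 0 -0.6;0 0 0.025 0 0 0 -0.6;0 0 0.025 0 0 0 -0.6;0 0 0.025 0 0 0 -0.6"
}}

```text
time_s: 8.43
eef_pos: [559.2, -319.7, 1.2]
ee_rot: [0.0, 1.0, -0.0, 0.0]
force: [0.2, 0.2, 2.9]
grip_width: 0.265
grip_force: 19.7
```

```bash
python3 - <<'E'
from h import *
a=capture("scene");save(a,"g5.png",(110,210,90,210),5);print(sense()["eef_pos"],sense()["force"],sense()["grip_force"])
E
```

```text
[ 559.25340797 -319.68691213    1.21784967] [0.34467569 0.93825265 2.65425102] 19.71276819705963
```

View pics/g5.png

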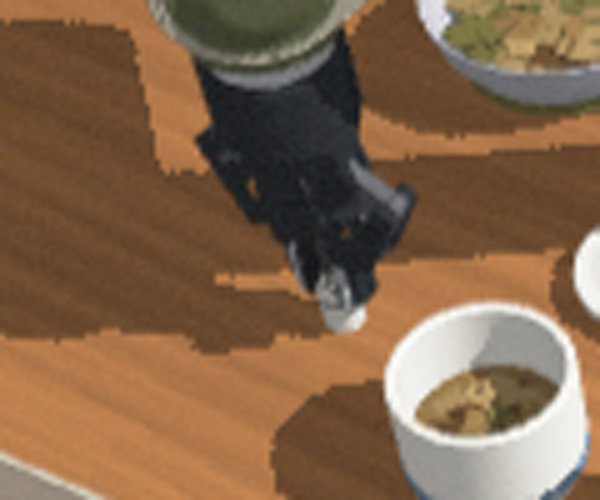

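Emit:
{"api": "jog_arm", "payload": {
  "series": "0 0 -0.02 0 0 0 -0.6;0 0 -0.1 0 0 0 -0.6;0 0 -0.2 0 0 0 -0.6;0 0 -0.3 0 0 0 -0.6;0 0 -0.35 0 0 0 -0.6;0 0 -0.35 0 0 0 -0.6;0 0 -0.35 0 0 0 -0.6;0 0 -0.35 0 0 0 -0.6",
  "grip_force": 35
}}

```text
time_s: 9.48
eef_pos: [558.7, -319.3, 139.7]
ee_rot: [-0.001, 1.0, -0.0, -0.001]
force: [-1.2, 0.2, -0.1]
grip_width: 0.252
grip_force: 34.3
```

```bash
python3 - <<'E'
from fit import *
a=capture("scene");b=capture("top");s=sense();p=np.array(s["eef_pos"]);print(p,s["grip_width"],s["force"],s["grip_force"])
A=a["img"].copy()
big=cv2.resize(A[90:240,110:260],None,fx=4,fy=4,interpolation=cv2.INTER_CUBIC)
h=hull(a,"can_s",[p[0],p[1],p[2]-1.2]);cv2.polylines(big,[((h-[110,90])*4).astype(np.int32)],True,(255,0,0))
# jar outlines at present estimate, rim circle
for n,X in dict(jar_m=[602,-183,0],jar_l=[600.8,-23,0]).items():
    h=hull(a,n,X);cv2.polylines(big,[((h-[110,90])*4).astype(np.int32)],True,(255,0,0))
B=b["img"]; bb=cv2.resize(B[130:280,250:345],None,fx=2,fy=4,interpolation=cv2.INTER_CUBIC)
big2=cv2.resize(B[140:200,230:340],None,fx=4,fy=4,interpolation=cv2.INTER_CUBIC)
cv2.imwrite("pics/g6.png",big[:,:,::-1])
for n,g in dict(jar_l=(170,258),jar_m=(170,312),jar_s=(160,190)).items():
    for kw in (dict(),dict(sat=90,val=90)):
        o=cen(near(b,g,**kw)); print(n,o.round(2),"rim centre->",at_z(b,o[:2],SP[n][0][1]).round(1),"rim size",cen(hull(b,n,[*at_z(b,o[:2],SP[n][0][1])[:2],0]))[2])
E
```

```text
[ 558.89657549 -319.43916045  140.11522984] 0.25204850853126975 [-0.2741606  -0.10542021 -1.01096385] 34.30050730705261
jar_l [170.26 258.18  35.73] rim centre-> [596.9 -23.6  80. ] rim size 34.944551754664936
jar_l [170.64 258.26  36.51] rim centre-> [595.8 -23.8  80. ] rim size 34.953446070952964
jar_m [170.27 311.51  30.98] rim centre-> [ 597.8 -179.4   72. ] rim size 29.464202858697785
jar_m [170.38 311.46  31.42] rim centre-> [ 597.5 -179.2   72. ] rim size 29.46620148689967
jar_s [159.59 189.41  23.64] rim centre-> [634.  181.7  64. ] rim size 23.37129737022052
jar_s [160.34 190.14  25.29] rim centre-> [631.6 179.4  64. ] rim size 23.384878626351828
```

View pics/g6.png

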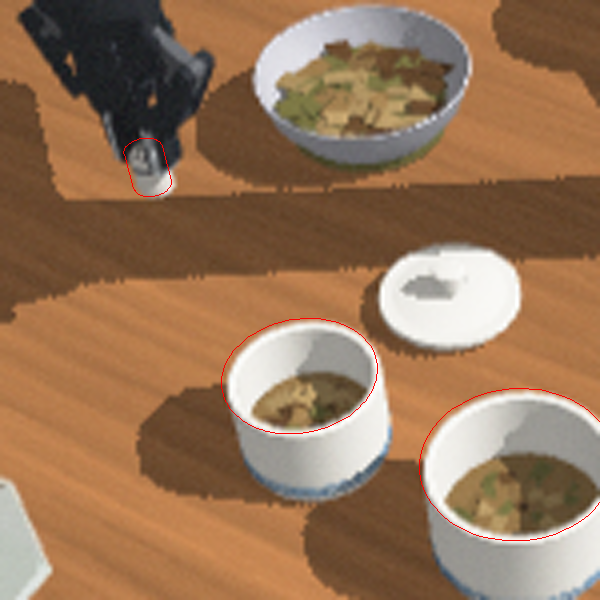

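```bash
cat > jars.py <<'E'
from fit import *
FULL=dict(jar_l=[(58,0),(58,80)],jar_m=[(49,0),(49,72)],jar_s=[(40,0),(40,64)])
G=dict(jar_l=((214,241),(170,258)),jar_m=((192,187),(170,312)),jar_s=((264,312),(160,190)))
def sil(p,rc):
    hsv=cv2.cvtColor(p["img"],cv2.COLOR_RGB2HSV);H,S,V=[hsv[:,:,i] for i in range(3)]
    m=(((S<90)&(V>90))|((H>85)&(H<135)&(S>40))).astype(np.uint8)
    m=cv2.morphologyEx(m,cv2.MORPH_OPEN,np.ones((2,2),np.uint8))
    cs,_=cv2.findContours(m,cv2.RETR_EXTERNAL,cv2.CHAIN_APPROX_NONE)
    return cv2.convexHull(min((c for c in cs if cv2.contourArea(c)>100),key=lambda h:np.hypot(*(cen(cv2.convexHull(h))[:2]-rc))))
def fitjar(a,b,n):
    SP[n]=FULL[n];hs=[sil(p,g) for p,g in zip((a,b),G[n])]
    r={}
    for free in(0,1):
        f=lambda X:np.concatenate([(cen(hull(p,n,[X[0],X[1],X[2] if free else 0]))-cen(h))[:2] for p,h in zip((a,b),hs)])
        s=least_squares(f,[600,-20 if n=="jar_l" else -180 if n=="jar_m" else 180,5],diff_step=1e-2);r[free]=(s.x.round(1),s.fun.round(1))
    return r,[round(cen(hull(p,n,s.x))[2]/cen(h)[2],3) for p,h in zip((a,b),hs)]
E
python3 - <<'E'
from jars import *
a=capture("scene");b=capture("top")
V=[]
for n in G:
    r,s=fitjar(a,b,n);print(n,r,s)
    for p,rc,hw in((a,G[n][0],35),(b,G[n][1],35)):
        c0,r0=int(rc[1])-hw,int(rc[0])-hw
        im=cv2.resize(p["img"][r0:r0+70,c0:c0+70],None,fx=3.6,fy=3.6,interpolation=cv2.INTER_CUBIC)
        for hh in FULL[n]:
            S=SP[n];SP[n]=[hh];q=hull(p,n,[*r[1][0][:2],0]);SP[n]=S
            cv2.polylines(im,[((q-[c0-.0,r0-.0]+.5)*3.6).astype(np.int32)],True,(255,0,0))
        V.append(im)
cv2.imwrite("pics/j1.png",np.vstack([np.hstack(V[0::2]),np.hstack(V[1::2])])[:,:,::-1])
E
```

```text
jar_l {0: (array([598.9, -23.1,   5. ]), array([-0.7, -0.9, -0. , -1.3])), 1: (array([598. , -23.9,  -4. ]), array([-0.1, -0.9,  0.5, -1. ]))} [np.float64(1.025), np.float64(1.006)]
jar_m {0: (array([ 600.4, -182.4,    5. ]), array([-0.8, -0.9,  0.1, -1.2])), 1: (array([ 599.6, -183.8,   -4.2]), array([-0.1, -1. ,  0.6, -1. ]))} [np.float64(1.025), np.float64(1.008)]
jar_s {0: (array([636. , 185.2,   5. ]), array([-0.5, -0.7, -0.2, -1.2])), 1: (array([635.1, 185. ,  -3.9]), array([-0. , -0.7,  0.4, -0.9]))} [np.float64(1.03), np.float64(1.031)]
```

View pics/j1.png

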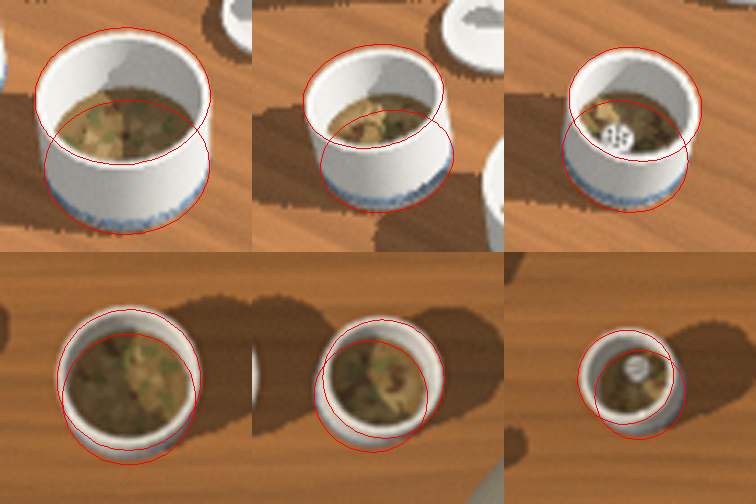

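Emit:
{"api": "jog_arm", "payload": {
  "series": "0.102 -0.3415 0 0 0 0 -0.6;0.102 -0.3415 0 0 0 0 -0.6;0.102 -0.3415 0 0 0 0 -0.6;0.102 -0.3415 0 0 0 0 -0.6;0.102 -0.3415 0 0 0 0 -0.6;0.102 -0.3415 0.08 0 0 0 -0.6;0.102 -0.3415 0.16 0 0 0 -0.6;0.102 -0.3415 0.22 0 0 0 -0.6;0.102 -0.3415 0.25 0 0 0 -0.6;0.102 -0.3415 0.265 0 0 0 -0.6;0.102 -0.3415 0.272 0 0 0 -0.6;0.102 -0.3415 0.272 0 0 0 -0.6;0.102 -0.3415 0.272 0 0 0 -0.6"
}}

```text
time_s: 11.3
eef_pos: [600.2, -183.1, 32.8]
ee_rot: [0.0, 1.0, 0.0, 0.0]
force: [0.1, 0.5, -0.0]
grip_width: 0.254
grip_force: 34.4
```

Emit:
{"api": "jog_arm", "payload": {
  "series": "0 0 0.002 0 0 0 -0.6;0 0 0.004 0 0 0 -0.6;0 0 0.004 0 0 0 -0.6;0 0 0.004 0 0 0 -0.6"
}}

```text
time_s: 11.8
eef_pos: [600.2, -183.0, 31.3]
ee_rot: [0.0, 1.0, 0.0, 0.0]
force: [-1.6, 1.4, 5.2]
grip_width: 0.258
grip_force: 34.9
```

Emit:
{"api": "jog_arm", "payload": {
  "series": "0 0 0 0 0 0 -0.2;0 0 0 0 0 0 -0.1;0 0 0 0 0 0 -0.1;0 0 0 0 0 0 -0.1;0 0 -0.05 0 0 0 -0.1;0 0 -0.15 0 0 0 -0.1;0 0 -0.28 0 0 0 -0.1;0 0 -0.28 0 0 0 -0.1;0 0 -0.28 0 0 0 -0.1",
  "grip_force": 30
}}

```text
time_s: 12.92
eef_pos: [599.6, -182.8, 141.8]
ee_rot: [-0.0, 1.0, -0.0, -0.001]
force: [-0.2, -0.2, -0.2]
grip_width: 0.452
grip_force: 0.0
```

Emit:
{"api": "jog_arm", "payload": {
  "series": "0 -1 0 0 0 0 0.2;0 -1 0 0 0 0 0.2;0 -1 0 0 0 0 0.2;0 -1 0 0 0 0 0.2;0 -1 0 0 0 0 0.2;0 -1 0 0 0 0 0.2;0 -1 0 0 0 0 0.2;0 -1 0 0 0 0 0.2;0 -1 0 0 0 0 0.2;0 -1 0 0 0 0 0.2;0 -1 0 0 0 0 0.2"
}}

```text
time_s: 14.3
eef_pos: [600.1, 216.1, 142.6]
ee_rot: [0.0, 1.0, -0.001, -0.0]
force: [-0.2, -0.0, 0.1]
grip_width: 0.601
grip_force: 0.0
```

```bash
python3 - <<'E'
from jars import *
a=capture("scene");b=capture("top");print(sense()["eef_pos"])
print(fitjar(a,b,"jar_m"))
A=cv2.resize(a["img"][155:235,145:225],None,fx=4,fy=4,interpolation=cv2.INTER_CUBIC)
B=cv2.resize(b["img"][130:210,275:355],None,fx=4,fy=4,interpolation=cv2.INTER_CUBIC)
cv2.imwrite("pics/v1.png",np.hstack([A,B])[:,:,::-1])
E
```

```text
[600.0748197  216.47897201 142.65805155]
({0: (array([ 600.6, -182.3,    5. ]), array([-0.9, -0.9, -0.1, -1.2])), 1: (array([ 599.7, -183.9,   -5. ]), array([-0.1, -0.9,  0.6, -0.9]))}, [np.float64(1.029), np.float64(1.011)])
```

View pics/v1.png

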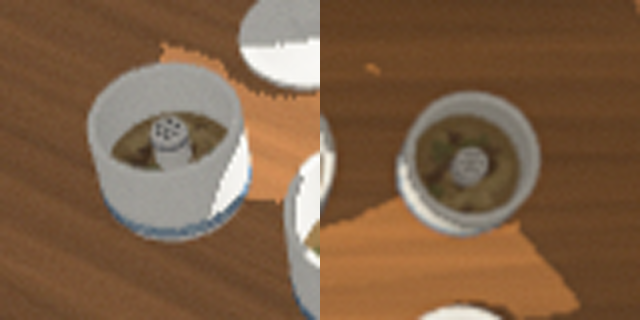

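Emit:
{"api": "jog_arm", "payload": {
  "series": "-0.0593 -0.2933 0 0 0 0 0.4;-0.0593 -0.2933 0 0 0 0 0.4;-0.0593 -0.2933 0.05 0 0 0 0.4;-0.0593 -0.2933 0.15 0 0 0 0.4;-0.0593 -0.2933 0.24 0 0 0 0.4;-0.0593 -0.2933 0.3 0 0 0 0.4;-0.0593 -0.2933 0.33 0 0 0 0.4;-0.0593 -0.2933 0.3465 0 0 0 0.4;-0.0593 -0.2933 0.3465 0 0 0 0.4;-0.0593 -0.2933 0.3465 0 0 0 0.4;-0.0593 -0.2933 0.3465 0 0 0 -0.2;-0.0593 -0.2933 0.3465 0 0 0 -0.4;-0.0593 -0.2933 0.3465 0 0 0 -0.4;-0.0593 -0.2933 0.3465 0 0 0 -0.4;-0.0593 -0.2933 0.3465 0 0 0 -0.4",
  "grip_force": 30
}}

```text
time_s: 16.27
eef_pos: [576.6, 334.5, 4.7]
ee_rot: [-0.0, 1.0, -0.0, 0.001]
force: [-0.9, 0.8, 5.1]
grip_width: 0.381
grip_force: 30.0
```

Emit:
{"api": "jog_arm", "payload": {
  "series": "0 0 -0.02 0 0 0 -0.4;0 0 -0.1 0 0 0 -0.4;0 0 -0.2 0 0 0 -0.4;0 0 -0.3 0 0 0 -0.4;0 0 -0.35 0 0 0 -0.4;0.056 0.894 -0.35 0 0 0 -0.4;0.056 0.894 -0.35 0 0 0 -0.4;0.056 0.894 -0.35 0 0 0 -0.4;0.056 0.894 -0.35 0 0 0 -0.4;0.056 0.894 -0.35 0 0 0 -0.4;0.056 0.894 -0.35 0 0 0 -0.4;0.056 0.894 -0.35 0 0 0 -0.4;0.056 0.894 -0.35 0 0 0 -0.4;0.056 0.894 -0.35 0 0 0 -0.4;0.056 0.894 -0.35 0 0 0 -0.4;0.056 0.894 -0.35 0 0 0 -0.4"
}}

```text
time_s: 18.27
eef_pos: [598.6, -22.7, 144.0]
ee_rot: [-0.0, 1.0, 0.0, -0.0]
force: [0.7, -0.1, 0.0]
grip_width: 0.376
grip_force: 29.9
```

Emit:
{"api": "jog_arm", "payload": {
  "series": "0 0 0.08 0 0 0 -0.4;0 0 0.16 0 0 0 -0.4;0 0 0.22 0 0 0 -0.4;0 0 0.255 0 0 0 -0.4;0 0 0.27 0 0 0 -0.4;0 0 0.275 0 0 0 -0.4;0 0 0.278 0 0 0 -0.4;0 0 0.2805 0 0 0 -0.4;0 0 0.2805 0 0 0 -0.4;0 0 0.2805 0 0 0 -0.4"
}}

```text
time_s: 19.52
eef_pos: [599.0, -23.4, 32.7]
ee_rot: [0.0, 1.0, 0.0, 0.001]
force: [-2.2, 0.3, 6.3]
grip_width: 0.378
grip_force: 30.3
```

Contact at the expected height, so I release and rise. Then to lid_m.

Emit:
{"api": "jog_arm", "payload": {
  "series": "0 0 0 0 0 0 0;0 0 0 0 0 0 0.1;0 0 0 0 0 0 0.1;0 0 0 0 0 0 0.1;0 0 -0.05 0 0 0 0.1;0 0 -0.15 0 0 0 0.1;0 0 -0.28 0 0 0 0.1;-0.3785 0.386 -0.28 0 0 0 0.1;-0.3785 0.386 -0.28 0 0 0 0.1;-0.3785 0.386 -0.28 0 0 0 0.1;-0.3785 0.386 -0.28 0 0 0 0.1;-0.3785 0.386 -0.28 0 0 0 0.1;-0.3785 0.386 -0.28 0 0 0 0.1;-0.3785 0.386 -0.28 0 0 0 0.1"
}}

```text
time_s: 21.28
eef_pos: [447.8, -176.9, 143.7]
ee_rot: [-0.0, 1.0, 0.001, -0.0]
force: [-0.2, 0.9, 1.1]
grip_width: 0.553
grip_force: 0.0
```

```bash
python3 - <<'E'
from jars import *
import meas
a=capture("scene");b=capture("top");print(sense()["eef_pos"])
for n in("jar_m","jar_l","jar_s"):print(n,fitjar(a,b,n))
A=cv2.resize(a["img"][140:260,145:265],None,fx=3.2,fy=3.2,interpolation=cv2.INTER_CUBIC)
B=cv2.resize(b["img"][130:250,220:340],None,fx=3.2,fy=3.2,interpolation=cv2.INTER_CUBIC)
cv2.imwrite("pics/v2.png",np.hstack([A,B])[:,:,::-1])
E
```

```text
[ 447.64673402 -177.06551866  143.67881755]
jar_m ({0: (array([ 611.5, -107.2,    5. ]), array([13.2, 20.8, -3.8, 26.7])), 1: (array([623.9, -90.4,  63.4]), array([  2.7,  21.2, -12.9,  22.3]))}, [np.float64(1.126), np.float64(0.918)])
jar_l ({0: (array([598.8, -23.1,   5. ]), array([-0.8, -0.9, -0.1, -1.3])), 1: (array([597.9, -24. ,  -4.3]), array([-0.1, -0.9,  0.5, -1. ]))}, [np.float64(1.025), np.float64(1.004)])
jar_s ({0: (array([636., 185.,   5.]), array([-0.6, -0.7, -0.2, -1.2])), 1: (array([635. , 184.9,  -4.1]), array([-0. , -0.8,  0.4, -1. ]))}, [np.float64(1.031), np.float64(1.023)])
```

View pics/v2.png

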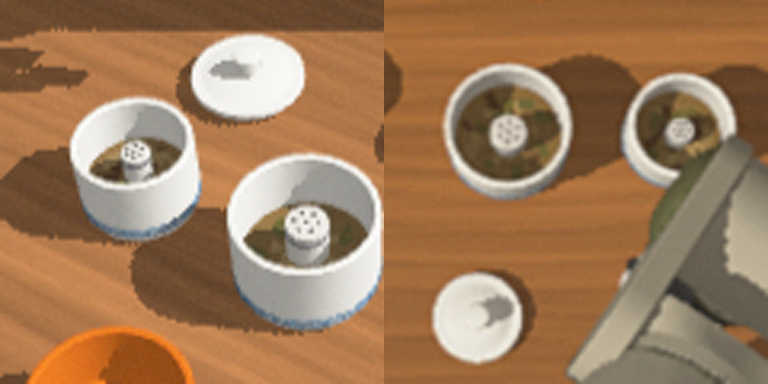

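Emit:
{"api": "jog_arm", "payload": {
  "series": "0.001 0 0.1 0 0 0 0.1;0.001 0 0.2 0 0 0 0.1;0.001 0 0.26 0 0 0 0.1;0.001 0 0.3 0 0 0 0.1;0.001 0 0.315 0 0 0 0.1;0.001 0 0.3245 0 0 0 0.1;0.001 0 0.3245 0 0 0 0.1;0.001 0 0.3245 0 0 0 0.1",
  "grip_force": 40
}}

```text
time_s: 22.38
eef_pos: [447.9, -177.8, 14.5]
ee_rot: [0.0, 1.0, 0.0, 0.0]
force: [0.4, -0.6, 0.1]
grip_width: 0.553
grip_force: 0.0
```

Emit:
{"api": "jog_arm", "payload": {
  "series": "0 0 0 0 0 0 -0.2;0 0 0 0 0 0 -0.4;0 0 0 0 0 0 -0.6;0 0 0 0 0 0 -0.6;0 0 0 0 0 0 -0.6",
  "grip_force": 40
}}

```text
time_s: 23.0
eef_pos: [447.7, -177.7, 14.4]
ee_rot: [0.0, 1.0, -0.0, 0.0]
force: [-0.4, 1.6, 5.1]
grip_width: 0.246
grip_force: 38.9
```

Emit:
{"api": "jog_arm", "payload": {
  "series": "0 0 -0.01 0 0 0 -0.6;0 0 -0.03 0 0 0 -0.6;0 0 -0.08 0 0 0 -0.6;0 0 -0.16 0 0 0 -0.6;0 0 -0.25 0 0 0 -0.6;0 0 -0.3 0 0 0 -0.6;0 0 -0.3 0 0 0 -0.6;0 0 -0.3 0 0 0 -0.6",
  "grip_force": 50
}}

```text
time_s: 24.0
eef_pos: [447.2, -177.4, 133.1]
ee_rot: [-0.0, 1.0, -0.0, -0.001]
force: [-0.1, 0.3, -1.9]
grip_width: 0.233
grip_force: 49.1
```

```bash
python3 - <<'E'
from jars import *
a=capture("scene");b=capture("top");s=sense();p=np.array(s["eef_pos"]);print(p,s["grip_width"],s["grip_force"],s["force"],s["wrist_torque"])
for dz in(13.6,):
    h=hull(a,"lid_m",p-[0,0,dz]);print("pred scene",cen(h))
o=near(a,cen(h)[:2]);print("seen",cen(o))
x=cv2.boundingRect(np.round(o).astype(np.int32)),cv2.boundingRect(np.round(h).astype(np.int32));print(x)
E
```

```text
[ 447.1639378  -177.39013426  132.99192055] 0.2351097998663072 49.07132685184479 [ 0.18775736 -0.3695675  -1.11612976] [-0.04132449  0.0421822   0.01664194]
pred scene [131.38626161 218.43996242  29.00865022]
seen [131.88004115 218.87222222  28.46049894]
((200, 119, 39, 27), (199, 118, 40, 28))
```

Emit:
{"api": "jog_arm", "payload": {
  "series": "0.1 0.003 0 0 0 0 -0.6;0.2 0.006 0 0 0 0 -0.6;0.3 0.01 0 0 0 0 -0.6;0.37 0.013 0 0 0 0 -0.6;0.382 0.013 0 0 0 0 -0.6;0.382 0.013 0.03 0 0 0 -0.6;0.382 0.013 0.07 0 0 0 -0.6;0.382 0.013 0.1 0 0 0 -0.6;0.382 0.013 0.115 0 0 0 -0.6;0.382 0.013 0.115 0 0 0 -0.6;0.382 0.013 0.115 0 0 0 -0.6"
}}

```text
time_s: 25.48
eef_pos: [600.6, -183.0, 88.5]
ee_rot: [0.0, 1.0, -0.0, 0.0]
force: [-0.2, 0.4, -1.2]
grip_width: 0.239
grip_force: 49.1
```

```bash
python3 - <<'E'
from jars import *
a=capture("scene");b=capture("top");s=sense();p=np.array(s["eef_pos"]);print(p,s["force"])
h=hull(a,"lid_m",p-[0,0,13.8]);rim=hull(a,"jar_m",[600.3,-183,0])
c=np.round(cen(h)[:2]).astype(int);print(c)
r0,c0=c[0]-35,c[1]-40
A=cv2.resize(a["img"][r0:r0+80,c0:c0+80],None,fx=5,fy=5,interpolation=cv2.INTER_CUBIC)
B=cv2.resize(b["img"][130:210,275:355],None,fx=5,fy=5,interpolation=cv2.INTER_CUBIC)[:, :200]
cv2.imwrite("pics/v3.png",np.hstack([A,B])[:,:,::-1])
E
```

```text
[ 600.64845637 -182.9970437    88.51380109] [ 0.10439486 -0.59815022 -1.54856206]
[180 184]
```

View pics/v3.png

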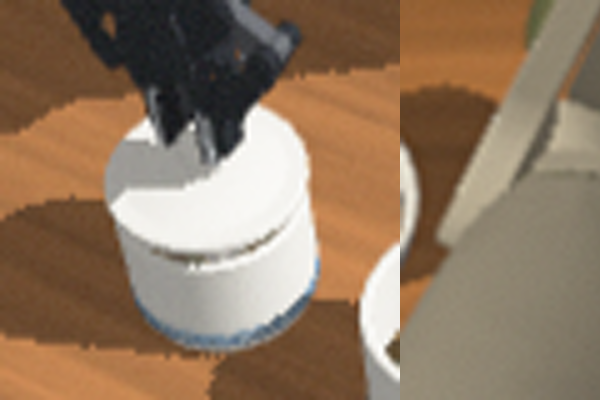

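Emit:
{"api": "jog_arm", "payload": {
  "series": "0 0 0.006 0 0 0 -0.6;0 0 0.012 0 0 0 -0.6;0 0 0.018 0 0 0 -0.6;0 0 0.021 0 0 0 -0.6;0 0 0.021 0 0 0 -0.6;0 0 0.021 0 0 0 -0.6"
}}

```text
time_s: 26.32
eef_pos: [600.5, -182.9, 79.7]
ee_rot: [0.0, 1.0, -0.0, 0.0]
force: [-0.2, 0.2, -1.9]
grip_width: 0.24
grip_force: 49.1
```

Emit:
{"api": "jog_arm", "payload": {
  "series": "0 0 0.002 0 0 0 -0.6;0 0 0.004 0 0 0 -0.6;0 0 0.0055 0 0 0 -0.6;0 0 0.0055 0 0 0 -0.6;0 0 0.0055 0 0 0 -0.6"
}}

```text
time_s: 26.95
eef_pos: [600.5, -183.0, 78.5]
ee_rot: [0.0, 1.0, -0.0, 0.0]
force: [-3.7, 1.3, 7.7]
grip_width: 0.239
grip_force: 50.1
```

Emit:
{"api": "jog_arm", "payload": {
  "series": "0 0 0 0 0 0 -0.3;0 0 0 0 0 0 0;0 0 0 0 0 0 0.1;0 0 -0.02 0 0 0 0.1;0 0 -0.08 0 0 0 0.1;0 0 -0.165 0 0 0 0.1;-0.425 -0.474 -0.165 0 0 0 0.1;-0.425 -0.474 -0.165 0 0 0 0.1;-0.425 -0.474 -0.165 0 0 0 0.1;-0.425 -0.474 -0.165 0 0 0 0.1;-0.425 -0.474 -0.165 0 0 0 0.1;-0.425 -0.474 -0.165 0 0 0 0.1;-0.425 -0.474 -0.165 0 0 0 0.1;-0.425 -0.474 -0.165 0 0 0 0.1"
}}

```text
time_s: 28.7
eef_pos: [431.0, 6.0, 143.3]
ee_rot: [-0.0, 1.0, -0.001, -0.0]
force: [-0.4, -0.1, -0.4]
grip_width: 0.55
grip_force: 0.0
```

```bash
python3 - <<'E'
from jars import *
a=capture("scene");b=capture("top");p=np.array(sense()["eef_pos"]);print(p)
import meas
def solve(n,x0):
    ob=[near(q,proj(q,x0),sat=90,val=90) for q in(a,b)];
    f=lambda X:np.concatenate([(cen(hull(q,n,X))-cen(o))[:2] for q,o in zip((a,b),ob)])
    s=least_squares(f,x0,diff_step=1e-2);print(n,s.x.round(1),s.fun.round(1),[round(cen(hull(q,n,s.x))[2]/cen(o)[2],2) for q,o in zip((a,b),ob)])
from scipy.ndimage import label
# lid flange on the jar: compare the top silhouette of jar+lid with the model
SP["both"]=[(49,0),(49,64),(51,72),(51,79)]
hs=[sil(q,g) for q,g in zip((a,b),((189,187),(171,311)))]
f=lambda X:np.concatenate([(cen(hull(q,"both",X))-cen(h))[:2] for q,h in zip((a,b),hs)])
s=least_squares(f,[600,-183,5],diff_step=1e-2);print(s.x.round(1),s.fun.round(1),[round(cen(hull(q,"both",[s.x[0],s.x[1],0]))[2]/cen(h)[2],3) for q,h in zip((a,b),hs)])
solve("lid_s",[430.3,6.5,1.]);solve("lid_l",[438.2,184.3,1.])
E
```

```text
[430.70849562   6.26992988 143.22282986]
[ 598.5 -184.7   -4.1] [-0.2 -1.   0.6 -1. ] [np.float64(1.015), np.float64(1.008)]
lid_s [557.5  24.  136.3] [ -1.1 -16.5   8.7 -17.8] [np.float64(1.21), np.float64(0.75)]
lid_l [588.4 190.9 171.1] [ -0.  -11.2   5.3 -13.8] [np.float64(1.28), np.float64(1.58)]
```

Emit:
{"api": "jog_arm", "payload": {
  "series": "0 0 0.1 0 0 0 0.1;0 0 0.2 0 0 0 0.1;0 0 0.26 0 0 0 0.1;0 0 0.3 0 0 0 0.1;0 0 0.315 0 0 0 0.1;0 0 0.3235 0 0 0 0.1;0 0 0.3235 0 0 0 0.1;0 0 0.3235 0 0 0 0.1;0 0 0.3235 0 0 0 -0.2;0 0 0.3235 0 0 0 -0.4;0 0 0.3235 0 0 0 -0.6;0 0 0.3235 0 0 0 -0.6;0 0 0.3235 0 0 0 -0.6",
  "grip_force": 40
}}

```text
time_s: 30.42
eef_pos: [430.5, 6.7, 14.4]
ee_rot: [0.0, 1.0, -0.0, 0.0]
force: [-1.0, 0.6, 5.3]
grip_width: 0.246
grip_force: 38.9
```

Emit:
{"api": "jog_arm", "payload": {
  "series": "0 0 -0.01 0 0 0 -0.6;0 0 -0.03 0 0 0 -0.6;0 0 -0.08 0 0 0 -0.6;0 0 -0.16 0 0 0 -0.6;0 0 -0.25 0 0 0 -0.6;0 0 -0.3 0 0 0 -0.6;0 0 -0.3 0 0 0 -0.6;0 0 -0.3 0 0 0 -0.6",
  "grip_force": 50
}}

```text
time_s: 31.42
eef_pos: [429.9, 6.8, 133.2]
ee_rot: [-0.0, 1.0, -0.0, -0.001]
force: [-0.4, -0.4, -0.5]
grip_width: 0.245
grip_force: 49.0
```

```bash
cat > held.py <<'E'
from jars import *
import sys
n=sys.argv[1];a=capture("scene");s=sense();p=np.array(s["eef_pos"]);print(p,s["grip_width"],s["grip_force"],s["force"],s["wrist_torque"])
h=hull(a,n,p-[0,0,14]);o=near(a,cen(h)[:2],sat=90,val=90);print("pred",cen(h),"seen",cen(o))
print(cv2.boundingRect(np.round(h).astype(np.int32)),cv2.boundingRect(np.round(o).astype(np.int32)))
E
python3 held.py lid_s
```

```text
[429.87235369   6.8265809  133.0730038 ] 0.2343083708568323 48.98072898387909 [-0.7176569   0.0855005  -1.26680598] [ 0.01929127  0.01143931 -0.01090255]
pred [150.94075024 284.16792838  25.85353996] seen [149.84250118 284.29877762  26.62705391]
(267, 139, 35, 25) (268, 133, 34, 31)
```

Emit:
{"api": "jog_arm", "payload": {
  "series": "0.1 -0.087 0 0 0 0 -0.6;0.2 -0.174 0 0 0 0 -0.6;0.3 -0.26 0 0 0 0 -0.6;0.4 -0.346 0 0 0 0 -0.6;0.49 -0.425 0 0 0 0 -0.6;0.514 -0.445 0 0 0 0 -0.6;0.514 -0.445 0.03 0 0 0 -0.6;0.514 -0.445 0.08 0 0 0 -0.6;0.514 -0.445 0.12 0 0 0 -0.6;0.514 -0.445 0.135 0 0 0 -0.6;0.514 -0.445 0.135 0 0 0 -0.6;0.514 -0.445 0.135 0 0 0 -0.6"
}}

```text
time_s: 32.98
eef_pos: [636.4, 184.7, 80.8]
ee_rot: [-0.0, 1.0, -0.0, 0.001]
force: [0.1, -0.6, -1.7]
grip_width: 0.238
grip_force: 49.1
```

Emit:
{"api": "jog_arm", "payload": {
  "series": "0 0 0.005 0 0 0 -0.6;0 0 0.01 0 0 0 -0.6;0 0 0.015 0 0 0 -0.6;0 0 0.0205 0 0 0 -0.6;0 0 0.0205 0 0 0 -0.6;0 0 0.0205 0 0 0 -0.6"
}}

```text
time_s: 33.72
eef_pos: [636.1, 184.7, 71.9]
ee_rot: [-0.0, 1.0, -0.0, 0.0]
force: [0.5, 0.7, -2.1]
grip_width: 0.244
grip_force: 49.1
```

Emit:
{"api": "jog_arm", "payload": {
  "series": "0 0 0.002 0 0 0 -0.6;0 0 0.004 0 0 0 -0.6;0 0 0.006 0 0 0 -0.6;0 0 0.006 0 0 0 -0.6;0 0 0.006 0 0 0 -0.6"
}}

```text
time_s: 34.35
eef_pos: [636.2, 184.7, 70.5]
ee_rot: [0.0, 1.0, -0.0, 0.0]
force: [-3.4, -0.9, 6.1]
grip_width: 0.242
grip_force: 50.0
```

Emit:
{"api": "jog_arm", "payload": {
  "series": "0 0 0 0 0 0 -0.3;0 0 0 0 0 0 0;0 0 0 0 0 0 0.1;0 0 -0.02 0 0 0 0.1;0 0 -0.08 0 0 0 0.1;0 0 -0.185 0 0 0 0.1;-0.494 0.001 -0.185 0 0 0 0.1;-0.494 0.001 -0.185 0 0 0 0.1;-0.494 0.001 -0.185 0 0 0 0.1;-0.494 0.001 -0.185 0 0 0 0.1;-0.494 0.001 -0.185 0 0 0 0.1;-0.494 0.001 -0.185 0 0 0 0.1;-0.494 0.001 -0.185 0 0 0 0.1"
}}

```text
time_s: 35.98
eef_pos: [439.4, 184.2, 143.3]
ee_rot: [-0.0, 1.0, -0.0, 0.0]
force: [-0.1, 0.0, -0.4]
grip_width: 0.55
grip_force: 0.0
```

Emit:
{"api": "jog_arm", "payload": {
  "series": "0 0 0.1 0 0 0 0.1;0 0 0.2 0 0 0 0.1;0 0 0.26 0 0 0 0.1;0 0 0.3 0 0 0 0.1;0 0 0.315 0 0 0 0.1;0 0 0.3235 0 0 0 0.1;0 0 0.3235 0 0 0 0.1;0 0 0.3235 0 0 0 0.1;0 0 0.3235 0 0 0 -0.2;0 0 0.3235 0 0 0 -0.4;0 0 0.3235 0 0 0 -0.6;0 0 0.3235 0 0 0 -0.6;0 0 0.3235 0 0 0 -0.6",
  "grip_force": 40
}}

```text
time_s: 37.6
eef_pos: [438.5, 184.4, 14.4]
ee_rot: [-0.0, 1.0, 0.0, 0.0]
force: [-2.0, -0.5, 6.0]
grip_width: 0.243
grip_force: 38.9
```

Emit:
{"api": "jog_arm", "payload": {
  "series": "0 0 -0.01 0 0 0 -0.6;0 0 -0.03 0 0 0 -0.6;0 0 -0.08 0 0 0 -0.6;0 0 -0.16 0 0 0 -0.6;0 0 -0.25 0 0 0 -0.6;0 0 -0.3 0 0 0 -0.6;0 0 -0.3 0 0 0 -0.6;0 0 -0.3 0 0 0 -0.6",
  "grip_force": 50
}}

```text
time_s: 38.6
eef_pos: [437.9, 184.2, 133.1]
ee_rot: [0.0, 1.0, -0.0, -0.001]
force: [-0.0, 1.3, -2.8]
grip_width: 0.236
grip_force: 49.1
```

```bash
python3 held.py lid_l
```

```text
[437.81216058 184.21458503 132.95430337] 0.23787362208010882 49.10722553730011 [-0.10597694 -0.84775544 -2.04577599] [-0.04170347  0.03549691  0.00896795]
pred [178.93220968 350.59308616  40.20209532] seen [179.20010449 351.14733542  39.9374511 ]
(324, 159, 54, 41) (325, 160, 53, 40)
```

Emit:
{"api": "jog_arm", "payload": {
  "series": "0.1 0.13 0 0 0 0 -0.6;0.18 0.235 0 0 0 0 -0.6;0.26 0.34 0 0 0 0 -0.6;0.34 0.44 0 0 0 0 -0.6;0.39 0.505 0 0 0 0 -0.6;0.402 0.519 0 0 0 0 -0.6;0.402 0.519 0 0 0 0 -0.6;0.402 0.519 0.04 0 0 0 -0.6;0.402 0.519 0.075 0 0 0 -0.6;0.402 0.519 0.0925 0 0 0 -0.6;0.402 0.519 0.0925 0 0 0 -0.6;0.402 0.519 0.0925 0 0 0 -0.6"
}}

```text
time_s: 40.15
eef_pos: [599.5, -23.3, 97.4]
ee_rot: [0.0, 1.0, 0.0, 0.0]
force: [0.6, 0.0, -1.9]
grip_width: 0.236
grip_force: 49.3
```

Emit:
{"api": "jog_arm", "payload": {
  "series": "0 0 0.005 0 0 0 -0.6;0 0 0.01 0 0 0 -0.6;0 0 0.015 0 0 0 -0.6;0 0 0.0225 0 0 0 -0.6;0 0 0.0225 0 0 0 -0.6;0 0 0.0225 0 0 0 -0.6"
}}

```text
time_s: 40.9
eef_pos: [599.3, -23.3, 88.0]
ee_rot: [0.0, 1.0, -0.0, 0.0]
force: [0.1, -0.3, -2.0]
grip_width: 0.238
grip_force: 49.3
```

Emit:
{"api": "jog_arm", "payload": {
  "series": "0 0 0.002 0 0 0 -0.6;0 0 0.004 0 0 0 -0.6;0 0 0.0065 0 0 0 -0.6;0 0 0.0065 0 0 0 -0.6;0 0 0.0065 0 0 0 -0.6"
}}

```text
time_s: 41.52
eef_pos: [599.3, -23.3, 86.5]
ee_rot: [0.0, 1.0, 0.0, 0.0]
force: [-3.9, -0.1, 6.8]
grip_width: 0.239
grip_force: 50.3
```

Seated. Release, rise clear and retreat.

Emit:
{"api": "jog_arm", "payload": {
  "series": "0 0 0 0 0 0 -0.3;0 0 0 0 0 0 0;0 0 0 0 0 0 0.1;0 0 -0.02 0 0 0 0.1;0 0 -0.08 0 0 0 0.1;0 0 -0.2 0 0 0 0.1;0 0 -0.3 0 0 0 0.1;-0.6 0 -0.4 0 0 0 0.1;-0.6 0 -0.4 0 0 0 0.1;-0.6 0 -0.4 0 0 0 0.1;-0.6 0 -0.4 0 0 0 0.1;-0.6 0 -0.4 0 0 0 0.1;-0.6 0 -0.4 0 0 0 0.1;-0.6 0 -0.4 0 0 0 0.1"
}}

```text
time_s: 43.28
eef_pos: [359.9, -23.4, 245.2]
ee_rot: [-0.0, 1.0, 0.0, -0.0]
force: [-0.2, -1.0, 0.1]
grip_width: 0.547
grip_force: 0.0
```

```bash
python3 - <<'E'
from jars import *
a=capture("scene");b=capture("top");print(sense()["eef_pos"],sense()["force"])
A=cv2.resize(a["img"][70:310,130:400],(450,400),interpolation=cv2.INTER_CUBIC)
B=cv2.resize(b["img"][110:250,160:345],(350,265),interpolation=cv2.INTER_CUBIC)
im=np.zeros((400,800,3),np.uint8);im[:,:450]=A;im[:265,450:]=B
cv2.imwrite("pics/v4.png",im[:,:,::-1])
D=dict(jar_l=(58,80),jar_m=(49,72),jar_s=(40,64))
for n,(r,H) in D.items():
    SP["b"]=[(r,0),(r+2,H),(r+2,H+7)];hs=[sil(q,g) for q,g in zip((a,b),G[n])]
    f=lambda X:np.concatenate([(cen(hull(q,"b",X))-cen(h))[:2] for q,h in zip((a,b),hs)])
    s=least_squares(f,[600,{"l":-23,"m":-183,"s":184}[n[-1]],5],diff_step=1e-2);print(n,s.x.round(1),s.fun.round(1),[round(cen(hull(q,"b",[*s.x[:2],0]))[2]/cen(h)[2],3) for q,h in zip((a,b),hs)])
E
```

```text
[359.7006456  -23.29959576 245.01087464] [-0.03436872 -0.06363593  0.02793416]
jar_l [597.1 -24.3  -4.3] [-0.1 -1.   0.6 -1.1] [np.float64(1.022), np.float64(1.01)]
jar_m [ 598.7 -184.8   -4.3] [-0.2 -1.   0.6 -1. ] [np.float64(1.018), np.float64(1.01)]
jar_s [634.3 185.3  -4.1] [-0.  -0.8  0.4 -1. ] [np.float64(1.028), np.float64(1.024)]
```

View pics/v4.png

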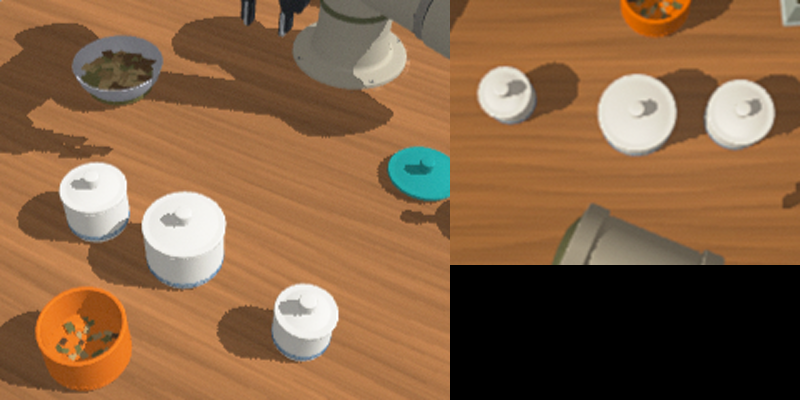

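The picture shows all three lids seated level on unmoved jars (left panel, about (95,200), (184,237) and (305,320)). The bowl and look-alikes are undisturbed and the arm is clear, so I hand in.

```bash
python3 -c "
from rig import finish_job;print(finish_job())"
```

```text
the job is handed in; nothing more can be done
None
```

The job is handed in at about 43 s: both canisters stand in their jars, all three lids are on and look fully seated, and in the last picture the jars, bowl and look-alikes had not moved.

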